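# Seat the mask plate over the locating pins of the phone fixture

## Task

Pick up the aluminium mask plate by its red handle and lay it on the phone fixture, up against the fence. Slide it gently along the fence until its four holes drop over the four pins and the plate lies fully down and flat on the bed, never forcing it against the fixture; then let go. Leave the tape, the jar, the spool and the blue phone alone.

Things in the scene. Friction and masses are not known exactly. Their poses are not given: they have to be found in the camera images.
- plate_grip (a point): Centre of the red handle bar of the loose mask plate, 31 mm above its underside. Bar 13 (x) x 70 (y) x 16 mm, across the plate's middle, held 18 mm clear of the plate by two posts (10 mm thick) at y = -26 and +26 mm. Axes as the plate's. The plate weighs 0.2 to 0.33 kg and lies flat on the worktop at first, turned under 35 degrees from the fixture's direction.
- mask_plate: The same plate: bare aluminium, 200 (x) x 112 (y) x 5 mm; origin at the centre of its underside, x along its length, z up. Two windows beside the handle. Four through holes near the long edges, 12.3 mm diameter, at x = -60 and +60, y = -44 and +44 mm. Loose on the pins, it falls 8 mm by its own weight when the holes meet them.
- fixture: Fixed phone fixture. Origin: centre of its underside, on the worktop; x along its length, z up. Dark base 240 (x) x 132 (y) x 6 mm. Bed: two rails along x, tops at z = 18 mm, on which the plate finally lies (handle bar centre then at z = 49 mm). An opened phone is nested between the rails below bed height. No more than 25 N between plate and any part of the fixture.
- fence (a point): Top edge, mid-length, of the guiding face of the fixture's fence: an aluminium bar 150 mm long on the fixture's +y side, face at y = +56 mm in the fixture's frame (a plate touching it is centred at y = 0), top at z = 34 mm (3 mm above the top of a plate that rests on the pins).
- pin_zone (a point): Point of the fixture (x = y = 0, z = 26 mm, height of the pin tops). Four rigid steel pins, 9 mm diameter, chamfered tips, 8 mm above the bed, at x = -60 + s and +60 + s, y = -44 and +44 mm. They stand on one brass frame, clamped anywhere from s = -14 to +14 mm; s is not measured: find it by sliding. A plate on the pin tops has its bar centre at z = 57 mm.
- green_tape: Bystander: roll of green tape lying flat, 54 mm across, 19 mm high; origin at the centre of its underside.
- red_jar: Bystander: small white jar with red cap, 54 mm across, 39 mm high; origin at the centre of its underside.
- spool: Bystander: light-blue spool of solder standing on its flange, 48 mm across, 28 mm high; origin at the centre of its underside.
- blue_phone: Bystander: blue phone lying flat, 140 x 69 x 10 mm; origin at the centre of its underside.

How it is judged (in metres and radians):
On the way:
1. the plate is over the fixture, above the pins' tops or resting on them (not yet seated) (z of plate_grip in the frame of fixture above 0.054 m and horizontal distance between plate_grip and fixture below 0.04 m), for 0.2 s.
At the end, for the whole second after the job is handed in: The plate lies flat on the fixture's bed (handle bar centre within 2.5 mm of its seated height of 49 mm, tilt under 0.03 rad), lengthwise along the fixture (within 0.06 rad) and within 20 mm of its middle, with the four pins through its holes, at rest and released (z of plate_grip in the frame of fixture between 0.046 and 0.0515 m and horizontal distance between plate_grip and fixture below 0.02 m and angle between plate_grip's own z axis and vertical below 0.03 rad and angle between the x axis of plate_grip and the x axis of fixture, either way round below 0.06 rad and linear speed of mask_plate below 0.01 m/s); the robot touches nothing.
It fails at once if the plate is forced: more than 25 N between plate and fixture (contact force between mask_plate and fixture above 25 N).
It fails at once if the green tape is disturbed (moved over 15 mm) (distance of green_tape from where it was at the start of the episode above 0.015 m).
It fails at once if the red-capped jar is disturbed (moved over 15 mm) (distance of red_jar from where it was at the start of the episode above 0.015 m).
It fails at once if the spool is disturbed (moved over 15 mm) (distance of spool from where it was at the start of the episode above 0.015 m).
It fails at once if the blue phone is disturbed (moved over 15 mm) (distance of blue_phone from where it was at the start of the episode above 0.015 m).
It also fails if it takes over 58 s, if anything falls off the work surface, if the arm or the gripper's body presses on something with over 40 N, if the wrist force passes 120 N, or if a joint passes its speed limit or range.

## Robot

A 6-joint arm with a two-finger parallel gripper is mounted at the origin on a cart in front of the work surface, level with it; the furniture and walls round the work are solid. World frame = base frame: x ahead of the robot, y to its left, z up, the work surface at z = 0. Lengths are in m, angles in degrees, forces in N, time in s.
With the tool pointing down it reaches from about 0.4 to 0.825 m from the base axis. Payload 7 kg.
Tool frame: the origin (TCP) lies on the centre line of the jaws, within the pads' length; the fingertips stand 14 mm ahead of it and the grasp point (between the pads) lies 5 mm behind it; z points along the fingers, x is the direction in which the jaws open and shut, and the axes are right-handed (so a half turn about z gives the same grasp; the last joint's range is limited). The gripper opens to 88 mm and grips with 3 to 60 N. Pads are 19 mm wide; open, the fingers measure 130 mm over their backs; the gripper's body (78 mm by 193 mm) begins 47 mm behind the grasp point.
Start: joints at [80.506, 20.546, 0.682, 0, -70.136, -16.507], TCP at [0.296, 0.607, 0.241] pointing down, gripper open.
Joint ranges: [-176.03, 176.03], [-82.01, 121.73], [-58.28, 71.71], [-173.87, 95.51], [-174.79, -0.11], [-173.66, 173.66]. Speed limits (degrees/s): [136.94, 136.94, 172.46, 180, 180, 180].

## Interface

Orientations are given as [roll, pitch, yaw] about the fixed x, y, z axes, in that order (R = Rz(yaw) Ry(pitch) Rx(roll)).
In Python, from plant import * gives the robot as it stands.
- The arm moves only by the shell command python3 -m handwheel 'ROWS' [OPENING]. ROWS is JSON, a list of rows, each a list of 2 entries, a list of its own where there are three numbers: the shift along the tool's x, y, z each as a share of 0.2 m, from -1 to 1, then the turn, a rotation vector about the tool's x, y, z each as a share of 360 degrees, from -1 to 1. In form: [[[tx, ty, tz], [ax, ay, az]], ...]. A call has 1 to 5 rows; each row is the pose to reach, as a shift and turn from the pose commanded when the call began, along the tool's axes at that moment, turning the shorter way round; what a row does not reach only later rows make up. A row lasts 1/12 s, in which the tool goes at most 41.7 mm and 7.16 degrees, less where a joint would pass 70% of its speed; a pose out of reach is approached as far as the arm can. A call with a number of a shift or a turn outside -1 to 1 is refused whole. A call with a gripper value outside its range is refused whole. OPENING is the closure, from -1 (fully open) to 1 (shut), set as the call begins (- or left out, the last holds). The fingers move at their own pace and stop on an object; the grip force is fixed at half the most. Time passes only in rows, so rows that repeat a pose let the fingers close. It gives the time, the measured TCP pose, the force and the opening at its end, in the units of the state.
- get_obs(): the state, without advancing time (a new reading comes with each control period).
- snapshot(name): name is "side" or "top" or "wrist"; returns a dict with "color" (400x640x3 uint8, red, green, blue), "z_map" (400x640 float32, m along the optical axis (not along the pixel's ray), 0 where there is no reading), "intrinsics" (3x3 intrinsics, pixels), "distortion" ([k1, k2, p1, p2, k3] as OpenCV has them; the pictures are not rectified), "rvec" (rotation vector, rad) and "tvec" (3), from world to camera coordinates, as OpenCV has them. Camera axes: x right, y down, z forward; pixel columns grow to the right and rows downward; lengths in m; the calibration is good to about 2 mm. A picture is of the moment at which its call begins.
- close_job(): hands the job in, once; it reports no verdict.
The state is a dict: "clock": time; "joint_pos": joint angles; "qvel": joint speeds; "tau": joint torques, N m; "tool_pos": TCP position; "orientation": TCP orientation; "force": force on the tool from outside, world axes, zero at the start; "moment": the same for the moment, N m; "opening": finger opening in m.
Only numpy, scipy, OpenCV 4.12 (cv2) and the standard library are available. Lean on these libraries where they do the work, as an engineer would, in place of code of your own. Each camera call takes 0.05 s, during which the arm holds its last target. There are 200 camera calls.

## Working session

There is one attempt and no reset: what is moved stays moved. The work goes in short steps, Python scripts to look and compute and a shell command to move; the robot and the scene stay as the last step left them, time stands still between calls to the robot, and variables do not carry over. Pictures are saved under pics/ and viewed, about 8 in all and at most 12, crops included, and the job is handed in when it is done.

```bash
mkdir -p pics; ls; python3 - <<'E'
from plant import *
import cv2,numpy as np
o=get_obs();print({k:np.round(v,3).tolist() for k,v in o.items()})
for n in("top","side"):
    s=snapshot(n);cv2.imwrite(f"pics/{n}0.png",s["color"][:,:,::-1]);np.savez(f"pics/{n}0.npz",**s)
    print(n,s["intrinsics"].tolist(),s["distortion"],s["rvec"],s["tvec"])
E
```

```text
pics
{'clock': 0.0, 'joint_pos': [80.505, 20.59, 0.635, -0.021, -70.135, -16.508], 'qvel': [-0.114, -0.059, 0.036, 0.077, 0.075, 0.03], 'tau': [-0.001, -58.272, 29.306, 6.997, 0.007, -0.0], 'tool_pos': [0.296, 0.606, 0.24], 'orientation': [-179.993, -0.092, -116.01], 'force': [-0.638, 0.132, -0.075], 'moment': [-0.012, 0.01, 0.013], 'opening': 0.088}
top [[378.5552077338825, 0.0, 320.84364707380655], [0.0, 378.5552077338825, 197.10460898841302], [0.0, 0.0, 1.0]] [-0.04731389  0.          0.          0.          0.        ] [ 2.12355954 -2.11516461  0.21328535] [0.0526414  0.62045375 0.95048301]
side [[415.4289402840883, 0.0, 321.29922076325647], [0.0, 415.4289402840883, 196.48550302482073], [0.0, 0.0, 1.0]] [-0.00506184  0.          0.          0.          0.        ] [ 0.24887195 -2.79747804  1.2031803 ] [0.61161181 0.05122104 0.9519531 ]
```

View pics/top0.png

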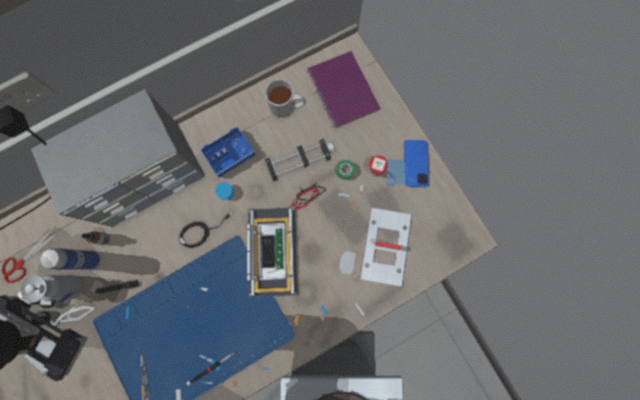

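View pics/side0.png

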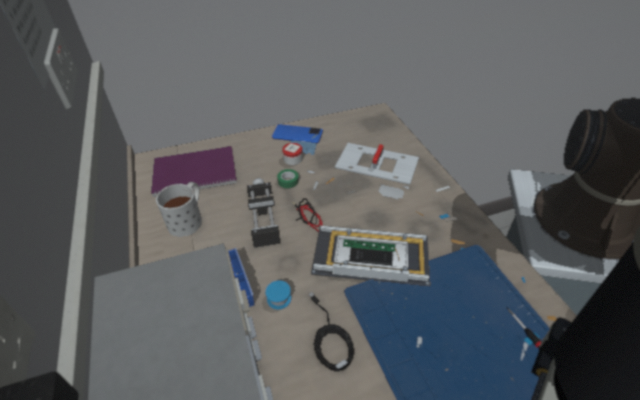

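Top view: the plate is at about px (387,247) with its red handle at (388,246). The fixture is at (272,252), with a bright bar on its left (x≈252) that is probably the fence. The tape (345,170), jar (378,165), phone (416,163) and blue spool (224,191) are clear of the path between the two. Next I measure.

```bash
cat > h.py <<'E'
import cv2,numpy as np
def pts(s):
    K,d=s["intrinsics"],s["distortion"];h,w=s["z_map"].shape
    u,v=np.meshgrid(np.arange(w),np.arange(h))
    n=cv2.undistortPoints(np.stack([u,v],-1).reshape(-1,1,2).astype(np.float64),K,d).reshape(h,w,2)
    z=s["z_map"][...,None];R=cv2.Rodrigues(s["rvec"])[0]
    return (np.concatenate([n*z,z],-1)-np.asarray(s["tvec"]).ravel())@R
def rays(s,uv,z):
    n=cv2.undistortPoints(np.float64(uv).reshape(-1,1,2),s["intrinsics"],s["distortion"]).reshape(-1,2)
    R=cv2.Rodrigues(s["rvec"])[0];c=-R.T@np.asarray(s["tvec"]).ravel()
    d=np.c_[n,np.ones(len(n))]@R
    return c+d*((z-c[2])/d[:,2])[:,None]
def proj(s,p): return cv2.projectPoints(np.float64(p),s["rvec"],s["tvec"],s["intrinsics"],s["distortion"])[0].reshape(-1,2)
E
python3 - <<'E'
from h import *
s=dict(np.load("pics/top0.npz"));P=pts(s);c=s["color"].astype(int);hsv=cv2.cvtColor(s["color"],cv2.COLOR_RGB2HSV)
def box(m,z,name,roi):
    k=np.zeros(m.shape,np.uint8);x0,y0,x1,y1=roi;k[y0:y1,x0:x1]=m[y0:y1,x0:x1]
    n,l,st,_=cv2.connectedComponentsWithStats(k);i=1+st[1:,4].argmax();k=(l==i)
    uv=np.argwhere(k)[:,::-1].astype(float);w=rays(s,uv,z)
    r=cv2.minAreaRect((w[:,:2]*1000).astype(np.float32));print(name,len(uv),"ctr",np.round(r[0],1),"size",np.round(r[1],1),"ang",round(r[2],2),"medz",np.round(np.median(P[k][:,2]),4))
hh=hsv
box((hh[...,2]>165)&(hh[...,1]<50)|((hh[...,0]<8)|(hh[...,0]>172))&(hh[...,1]>120),.005,"plate",(352,198,420,295))
red=((hh[...,0]<8)|(hh[...,0]>172))&(hh[...,1]>130)
box(red,.039,"handle",(360,230,420,262))
dk=P[...,2]
m=(dk>.004)&(dk<.06);box(m,.006,"fixture-h",(235,198,310,305))
for lo,hi in((.026,.04),(.013,.024)):
    box((dk>lo)&(dk<hi),lo+.006,f"fix {lo}",(235,198,310,305))
im=cv2.resize(s["color"][195:305,235:425,::-1],None,fx=4,fy=4,interpolation=cv2.INTER_CUBIC);cv2.imwrite("pics/crop1.png",im)
z=np.clip(dk[200:305:6,240:304:3]*1000,-9,99).round().astype(int);print(z)
E
```

```text
plate 2190 ctr [ 494.6 -124.7] size [112.5 201.5] ang 80.21 medz 0.0051
handle 74 ctr [ 495.2 -124.8] size [65.3  8.4] ang 80.66 medz 0.0388
fixture-h 3998 ctr [483.4 201.2] size [186.6 284. ] ang 84.99 medz 0.0101
fix 0.026 158 ctr [477.6 247.1] size [146.9   8.2] ang 3.34 medz 0.0336
fix 0.013 440 ctr [481.4 158.3] size [224.2  50.9] ang 3.78 medz 0.0161
[[-2 -3 -1 -3  1  1 -2  2  1 -2  0 -1 -5  1  2  1  1 -1  3  4  7  1]
 [-4  1  2 -2 -1 -3 -1  2 -1 -1  0  2  1 -1  0 -5  1  3  4  1  2  5]
 [ 0  2  1  7 17  4  5  6  4  6  4  7  5  9  7 99  5  7  6  3  2 -2]
 [-1  0 -3  6 15  3  1  3  7  5  8  6  6 15 12 11 12  5  8 -1  1 -4]
 [ 0  2  1  5 17 14  7  8  4 15 13 11 14 13 14 14 12  4  5  3  0 -1]
 [-1  1 -1 33 17 14 12  8  5  7  5 10  7  8  7 12 16 14  4 -5 -2  0]
 [ 0  0  0 32 15 12 10 10 11 10 11 13  8 11  8 13 14 18  6  0 -2 -1]
 [ 2  5  2 33 17 12 13 11 11 11 14 11  8  9  8  2 19 16  8 -1 -2  1]
 [ 3  0  7 31 17 14 12  9 14 15 10 11  9  8  8  9 18 18  8  0  2 -2]
 [ 3  2  4 35 19 14 15 11 11 14 11 15 10 11 12  3 18 20  6 -1 -2 -3]
 [ 3  2  1 37 15 16  7 12 10 11 12 15  9 11  7  8 16 15  7 -4 -1 -2]
 [ 1  4  2 34 18 15 13  7 10  8 11 11 11  9  8  9 16 16  5 -1  3 -1]
 [ 1  2  2 33 15 12 14  8  7 11  7  8  8  8  5  4 13 19  5 -2  0  0]
 [ 4  0  2 35 16 23 14 15 14 15 18 12 18  4  4  8 15 19  8 -1  1  0]
 [ 6  6  1  4 16 15 15 10  4  7  6  5  6  1  7  6 15 16  7 -2 -1 -2]
 [ 4  2  2  6 18 13 14 15 13 14 15 12 15 16 15 12 13 16  4  0  0 -1]
 [ 3  5  1  6  9  6  3  4  2  4  6  1  2 -1 -1  0 -1 -1  2  2 -2 -1]
 [-1  2  5  3  6  3  5  5  3  2  1  4  7  0  0 -3 -2 -3 -1 -3  2 -1]]
```

View pics/crop1.png

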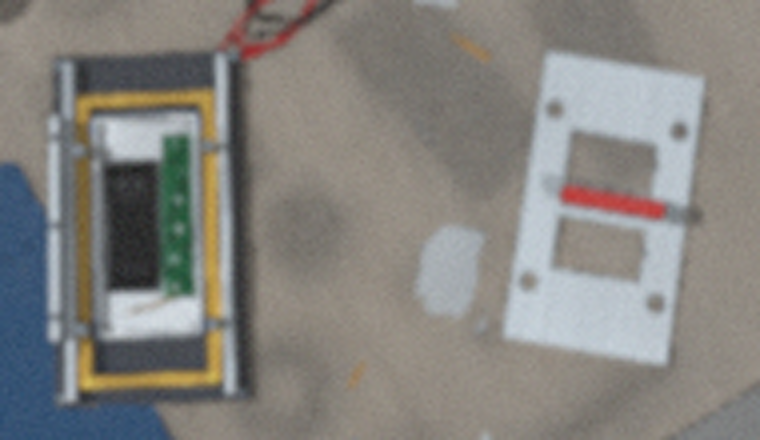

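The crop shows the fence on the fixture's left (+y world), at crop x≈53. Pin marks are near (80,152), (212,147), (80,325) and (215,323). The plate measures 112.5×201.5 mm, which matches the given size. On the way to the plate I'll pass over the fixture for a wrist view.

```bash
cat > goal.py <<'E'
import sys,numpy as np
from plant import *
from scipy.spatial.transform import Rotation as Ro
x,y,z,yaw=map(float,sys.argv[1:5]);o=get_obs()
R=Ro.from_euler('xyz',o["orientation"],degrees=True)
d=R.inv().apply(np.array([x,y,z])-o["tool_pos"])/.2
r=(R.inv()*Ro.from_euler('xyz',[180,0,yaw],degrees=True)).as_rotvec()/(2*np.pi)
print("t",o["clock"],"pos",np.round(o["tool_pos"],4),"rpy",np.round(o["orientation"],2),"F",np.round(o["force"],1),"M",np.round(o["moment"],2),"open",round(float(o["opening"]),4));print("shift",np.round(d,3),"turn",np.round(r,4))
E
python3 goal.py .43 .2 .3 170.2
```

```text
t 0.1 pos [0.2958 0.6063 0.2397] rpy [-1.7999e+02 -9.0000e-02 -1.1601e+02] F [ 0.2 -0.9  0.1] M [0.02 0.02 0.04] open 0.0873
shift [ 1.532 -1.494 -0.299] turn [-2.00e-04 -2.00e-04  2.05e-01]
```

```bash
python3 -m handwheel '[[[0.77,-0.75,-0.3],[0,0,0.1]],[[0.77,-0.75,-0.3],[0,0,0.1]],[[0.77,-0.75,-0.3],[0,0,0.1]],[[0.77,-0.75,-0.3],[0,0,0.1]],[[0.77,-0.75,-0.3],[0,0,0.1]]]' -1; python3 goal.py .43 .2 .3 170.2
```

```text
clock: 0.52
tool_pos: [0.3588, 0.4141, 0.2966]
orientation: [-180.0, -0.0, -152.1]
force: [0.0, 1.1, 1.3]
opening: 0.0875
t 0.5167 pos [0.3588 0.4141 0.2966] rpy [-1.7997e+02 -4.0000e-02 -1.5214e+02] F [0.  1.1 1.3] M [ 0.09 -0.14 -0.06] open 0.0875
shift [ 0.185 -1.113 -0.016] turn [-1.000e-04 -1.000e-04  1.046e-01]
```

```bash
python3 -m handwheel '[[[0.18,-1,0],[0,0,0.1]],[[0.18,-1,0],[0,0,0.1]],[[0.18,-1,0],[0,0,0.1]],[[0.18,-1,0],[0,0,0.1]],[[0.18,-1,0],[0,0,0.1]]]'; python3 - <<'E'
from plant import *
import numpy as np,cv2
from h import *
s=snapshot("wrist");cv2.imwrite("pics/w1.png",s["color"][:,:,::-1]);np.savez("pics/w1.npz",**s)
R=cv2.Rodrigues(s["rvec"])[0];print("cam",-R.T@np.ravel(s["tvec"]),"axis",R[2],get_obs()["tool_pos"])
print(proj(s,[[.48,.19,.018],[.495,-.125,.03]]))
E
```

```text
clock: 0.93
tool_pos: [0.4214, 0.2203, 0.2966]
orientation: [180.0, -0.0, 172.0]
force: [1.4, -0.1, 0.1]
opening: 0.0879
cam [0.40957422 0.13701931 0.44082877] axis [ 0.04208366  0.3042227  -0.95167091] [0.42195566 0.21615472 0.29675306]
[[ 269.71216876  139.18816469]
 [ 181.03561709 -225.13825742]]
```

View pics/w1.png

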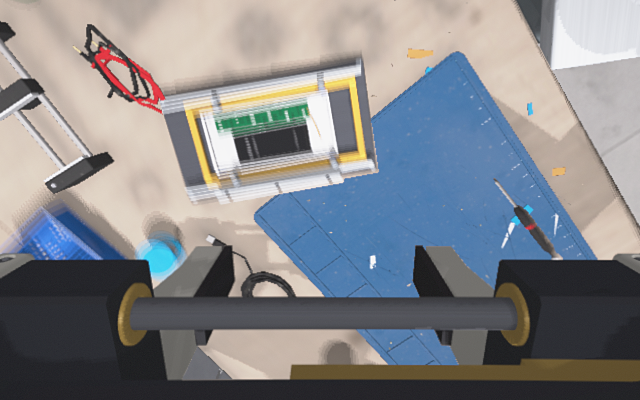

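The wrist view shows the fixture at px (270,135), with the fence as the lower bar, but it's motion-blurred. I retake it at rest.

```bash
python3 - <<'E'
from plant import *
import numpy as np,cv2
from h import *
for i in range(6): s=snapshot("wrist")
print(get_obs()["tool_pos"],get_obs()["qvel"].round(2) if hasattr(get_obs()["qvel"],'round') else get_obs()["qvel"])
np.savez("pics/w2.npz",**s)
cv2.imwrite("pics/w2.png",cv2.resize(s["color"][40:215,150:390,::-1],None,fx=3.3,fy=3.3,interpolation=cv2.INTER_CUBIC))
print(proj(s,[[.48,.19,.018]]))
P=pts(s);m=(P[...,2]>.028)&(P[...,2]<.042);m[:,:150]=0;m[:,400:]=0;m[:40]=0;m[220:]=0
n,l,st,_=cv2.connectedComponentsWithStats(m.astype(np.uint8));k=l==1+st[1:,4].argmax()
w=P[k];r=cv2.minAreaRect((w[:,:2]*1000).astype(np.float32));print("fence",k.sum(),r,np.median(w[:,2]))
uv=np.argwhere(k)[:,::-1];W=rays(s,uv,.034)*1000;print("fence ray",cv2.minAreaRect(W[:,:2].astype(np.float32)))
hs=cv2.cvtColor(s["color"],cv2.COLOR_RGB2HSV)
m=(hs[...,0]>15)&(hs[...,0]<32)&(hs[...,1]>130)&(hs[...,2]>90);m[:,:150]=0;m[:,400:]=0;m[:40]=0;m[220:]=0
print("brass z",np.median(P[m][:,2]));W=rays(s,np.argwhere(m)[:,::-1],float(np.median(P[m][:,2])))*1000
print("brass",m.sum(),cv2.minAreaRect(W[:,:2].astype(np.float32)))
E
```

```text
[0.42130911 0.22353977 0.29638666] [ 0.57  0.22  0.06  0.08 -0.1  -0.03]
[[269.36215475 136.41030427]]
fence 840 ((475.8486328125, 249.1477813720703), (149.18814086914062, 7.354098320007324), 2.6483492851257324) 0.03386281828333557
fence ray ((475.74127197265625, 248.24000549316406), (148.78533935546875, 8.382597923278809), 2.645129680633545)
brass z 0.014524371446515548
brass 3653 ((470.22509765625, 189.32443237304688), (197.67144775390625, 97.27901458740234), 2.649613380432129)
```

View pics/w2.png

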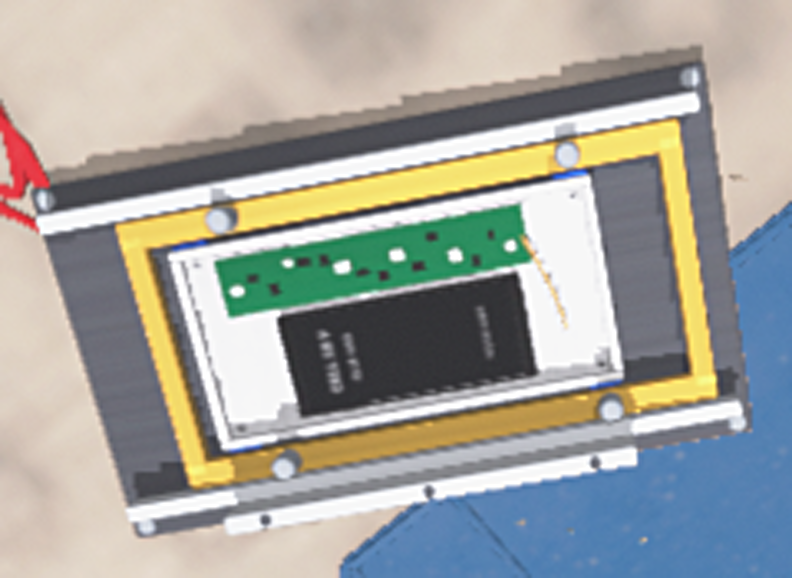

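Sharp view of the fixture. The pin tops are at crop px (220,217), (567,153), (285,465) and (610,408), and the fence is the lower bar with three screws. I cast the pins at z=26 mm.

```bash
python3 - <<'E'
from h import *
s=dict(np.load("pics/w2.npz"))
px=np.array([[220,216],[567,152],[285,464],[610,407]])/3.3+[150,40]-.35
W=rays(s,px,.026)[:,:2]*1000;print(W.round(1));print("spacing",np.linalg.norm(W[0]-W[1]),np.linalg.norm(W[2]-W[3]),np.linalg.norm(W[0]-W[2]),"ctr",W.mean(0))
d=(W[0]+W[2]-W[1]-W[3]);print("yaw",np.degrees(np.arctan2(d[1],d[0])))
# base corners z=.006
c=np.array([[42,185],[703,62],[748,428],[140,535]])/3.3+[150,40]-.35
B=rays(s,c,.006)[:,:2]*1000;print(B.round(1),B.mean(0),np.linalg.norm(B[0]-B[1]),np.linalg.norm(B[0]-B[3]))
# screws on fence top
f=rays(s,np.array([[265,520],[430,491],[596,462]])/3.3+[150,40]-.35,.034)[:,:2]*1000;print(f.round(1))
t=dict(np.load("pics/top0.npz"))
e=rays(t,np.array([[80,152],[212,147],[80,325],[215,323]])/4+[235,195]-.4,.026)[:,:2]*1000;print("top pins",e.round(1),e.mean(0))
E
python3 goal.py .4951 -.1247 .20 170.2
```

```text
[[530.9 147.3]
 [412.2 142.2]
 [527.1 234.9]
 [408.6 229.5]]
spacing 118.83042019303065 118.66574132482387 87.67345020685661 ctr [469.71675852 188.47369326]
yaw 2.5216539928494424
[[596.  129.4]
 [362.6 119.6]
 [358.3 248.6]
 [593.6 259.8]] [477.60707313 189.36001907] 233.59542007764844 130.4204297807317
[[536.2 252.5]
 [475.8 249.6]
 [415.9 246.8]]
top pins [[528.  234.8]
 [531.9 145.1]
 [412.6 230.7]
 [414.4 140.8]] [471.7358185  187.83432612]
t 1.2833 pos [0.4213 0.2235 0.2964] rpy [-1.7999e+02 -1.0000e-02  1.7247e+02] F [-0.4  0.3 -0.8] M [ 0.07 -0.04 -0.01] open 0.0877
shift [-0.594 -1.678  0.482] turn [-0.     -0.      0.0063]
```

Pin centre is (470,188.5) mm, fixture centre about (478,189), yaw about 2.6°, so s≈-8 mm. The top-view pins agree to within 2 mm, and the fence-derived centre gives (478.6,188.8). Now the plate.

```bash
python3 -m handwheel '[[[-0.3,-0.84,0.24],[0,0,0.006]],[[-0.3,-0.84,0.24],[0,0,0.006]],[[-0.3,-0.84,0.24],[0,0,0.006]],[[-0.3,-0.84,0.24],[0,0,0.006]],[[-0.3,-0.84,0.24],[0,0,0.006]]]' -1 ; python3 goal.py .4951 -.1247 .15 170.2
```

```text
clock: 1.7
tool_pos: [0.4581, 0.0462, 0.247]
orientation: [-179.9, -0.1, 170.3]
force: [-0.1, 0.5, -0.2]
opening: 0.0876
t 1.7 pos [0.4581 0.0462 0.247 ] rpy [-1.7992e+02 -1.2000e-01  1.7030e+02] F [-0.1  0.5 -0.2] M [ 0.07  0.04 -0.02] open 0.0876
shift [-0.327 -0.81   0.485] turn [-0.0002 -0.0003  0.0003]
```

```bash
python3 -m handwheel '[[[-0.33,-0.79,0.45],[0,0,0]],[[-0.33,-0.79,0.45],[0,0,0]],[[-0.33,-0.79,0.45],[0,0,0]],[[-0.33,-0.79,0.45],[0,0,0]],[[-0.33,-0.79,0.45],[0,0,0]]]' -1 ; python3 -m handwheel '[[[0,0,0],[0,0,0]],[[0,0,0],[0,0,0]],[[0,0,0],[0,0,0]]]'; python3 goal.py .4951 -.1247 .0255 170.2
python3 - <<'E'
from plant import *
from h import *
s=snapshot("wrist");np.savez("pics/w3.npz",**s);hs=cv2.cvtColor(s["color"],cv2.COLOR_RGB2HSV)
p=proj(s,[[.4951,-.1247,.039]])[0];print(p)
m=((hs[...,0]<8)|(hs[...,0]>172))&(hs[...,1]>130)
n,l,st,ce=cv2.connectedComponentsWithStats(m.astype(np.uint8))
for i in range(1,n):
    if st[i,4]>150:
        W=rays(s,np.argwhere(l==i)[:,::-1],.039)*1000;print(ce[i],st[i,4],cv2.minAreaRect(W[:,:2].astype(np.float32)))
E
```

```text
clock: 2.12
tool_pos: [0.4968, -0.12, 0.1563]
orientation: [-180.0, -0.1, 170.3]
force: [0.6, 0.6, 0.0]
opening: 0.0876
clock: 2.37
tool_pos: [0.4973, -0.1178, 0.1584]
orientation: [-180.0, -0.0, 170.3]
force: [0.7, 0.6, 0.7]
opening: 0.0878
t 2.3667 pos [ 0.4973 -0.1178  0.1584] rpy [-1.7998e+02 -3.0000e-02  1.7028e+02] F [0.7 0.6 0.7] M [ 0.09 -0.11 -0.04] open 0.0878
shift [ 0.005 -0.036  0.665] turn [-0.     -0.0001  0.0002]
[324.15248586 189.51498822]
[325.46848138 185.65114613] 1396 ((493.7816467285156, -125.91629028320312), (69.51888275146484, 11.811501502990723), 80.254150390625)
[ 61.29370079 240.25354331] 1270 ((710.379150390625, -118.49219512939453), (29.436603546142578, 56.397377014160156), 71.02657318115234)
```

```bash
python3 -m handwheel '[[[0.008,-0.04,0.2],[0,0,0]],[[0.008,-0.04,0.4],[0,0,0]],[[0.008,-0.04,0.55],[0,0,0]],[[0.008,-0.04,0.63],[0,0,0]],[[0.008,-0.04,0.66],[0,0,0]]]' -1 ; python3 -m handwheel '[[[0,0,0],[0,0,0]],[[0,0,0],[0,0,0]],[[0,0,0],[0,0,0]]]'; python3 goal.py .4943 -.1255 .026 170.2
```

```text
clock: 2.83
tool_pos: [0.4929, -0.1249, 0.0247]
orientation: [-180.0, -0.2, 170.3]
force: [-0.3, -0.5, 0.4]
opening: 0.0876
clock: 3.08
tool_pos: [0.4953, -0.1256, 0.0282]
orientation: [180.0, 0.2, 170.3]
force: [0.1, -0.3, -0.7]
opening: 0.0877
t 3.0833 pos [ 0.4953 -0.1256  0.0282] rpy [1.7996e+02 1.6000e-01 1.7029e+02] F [ 0.1 -0.3 -0.7] M [ 0.06  0.01 -0.01] open 0.0877
shift [ 0.005 -0.     0.011] turn [0.0001 0.0004 0.0003]
```

```bash
python3 -m handwheel '[[[0.004,0,0.008],[0,0,0]],[[0.004,0,0.008],[0,0,0]],[[0.004,0,0.008],[0,0,0]],[[0.004,0,0.008],[0,0,0]],[[0.004,0,0.008],[0,0,0]]]' 1 ; python3 -m handwheel '[[[0,0,0],[0,0,0]],[[0,0,0],[0,0,0]],[[0,0,0],[0,0,0]],[[0,0,0],[0,0,0]],[[0,0,0],[0,0,0]]]'; python3 goal.py .4943 -.1255 .026 170.2
```

```text
clock: 3.5
tool_pos: [0.4933, -0.1261, 0.0253]
orientation: [180.0, 0.0, 170.2]
force: [0.4, 0.4, -0.4]
opening: 0.0595
clock: 3.92
tool_pos: [0.4931, -0.1261, 0.0249]
orientation: [-180.0, -0.0, 170.2]
force: [0.0, 0.0, 0.4]
opening: 0.0263
t 3.9167 pos [ 0.4931 -0.1261  0.0249] rpy [-180.     -0.    170.22] F [0.  0.  0.4] M [ 0.09 -0.07 -0.01] open 0.0263
shift [-0.005  0.004 -0.005] turn [-0. -0.  0.]
```

```bash
python3 -m handwheel '[[[0,0,0],[0,0,0]],[[0,0,0],[0,0,0]],[[0,0,0],[0,0,0]],[[0,0,0],[0,0,0]],[[0,0,0],[0,0,0]]]'; python3 -m handwheel '[[[0,0,-0.05],[0,0,0]],[[0,0,-0.15],[0,0,0]],[[0,0,-0.3],[0,0,0]],[[0,0,-0.4],[0,0,0]],[[0,0,-0.4],[0,0,0]]]'; python3 -m handwheel '[[[0,0,0],[0,0,0]],[[0,0,0],[0,0,0]],[[0,0,0],[0,0,0]]]'; python3 goal.py .478 .175 .105 -177.4
```

```text
clock: 4.33
tool_pos: [0.4932, -0.1261, 0.025]
orientation: [180.0, 0.0, 170.2]
force: [0.1, 0.1, 0.2]
opening: 0.0124
clock: 4.75
tool_pos: [0.4956, -0.126, 0.1096]
orientation: [179.9, 0.4, 170.3]
force: [1.2, 0.1, -1.5]
opening: 0.013
clock: 5.0
tool_pos: [0.4921, -0.1261, 0.104]
orientation: [-180.0, -0.1, 170.2]
force: [-0.2, 0.5, -3.5]
opening: 0.0126
t 5.0 pos [ 0.4921 -0.1261  0.104 ] rpy [-1.7998e+02 -1.2000e-01  1.7020e+02] F [-0.2  0.5 -3.5] M [ 0.03 -0.12  0.01] open 0.0126
shift [ 0.326  1.472 -0.005] turn [-0.     -0.0003 -0.0344]
```

```bash
python3 -m handwheel '[[[0.1,0.12,0],[0,0,0]],[[0.1,0.3,0],[0,0,-0.01]],[[0.16,0.48,0],[0,0,-0.02]],[[0.2,0.66,0],[0,0,-0.03]],[[0.24,0.84,0],[0,0,-0.0344]]]';  python3 goal.py .481 .178 .105 -177.4
```

```text
clock: 5.42
tool_pos: [0.4732, 0.0487, 0.1039]
orientation: [-179.9, -0.1, -177.2]
force: [1.0, -0.1, -2.8]
opening: 0.0127
t 5.4167 pos [0.4732 0.0487 0.1039] rpy [-1.7995e+02 -1.2000e-01 -1.7723e+02] F [ 1.  -0.1 -2.8] M [ 0.1  -0.26 -0.04] open 0.0127
shift [-0.07   0.644 -0.006] turn [-0.0001 -0.0003  0.0005]
```

```bash
python3 -m handwheel '[[[0,0,0],[0,0,0]],[[0,0,0],[0,0,0]]]';  python3 goal.py .481 .178 .105 -177.4
```

```text
clock: 5.58
tool_pos: [0.4737, 0.0493, 0.1041]
orientation: [-180.0, -0.1, -177.2]
force: [-0.0, -0.7, -2.8]
opening: 0.0126
t 5.5833 pos [0.4737 0.0493 0.1041] rpy [-1.7996e+02 -1.0000e-01 -1.7719e+02] F [-0.  -0.7 -2.8] M [ 0.    0.05 -0.05] open 0.0126
shift [-0.068  0.641 -0.005] turn [-0.0001 -0.0003  0.0006]
```

```bash
python3 -m handwheel '[[[-0.03,0.15,0],[0,0,0]],[[-0.05,0.33,0],[0,0,0]],[[-0.068,0.5,0],[0,0,0.0005]],[[-0.068,0.6,0],[0,0,0.0005]],[[-0.068,0.64,0],[0,0,0.0005]]]'; python3 -m handwheel '[[[0,0,0.03],[0,0,0]],[[0,0,0.08],[0,0,0]],[[0,0,0.12],[0,0,0]],[[0,0,0.14],[0,0,0]],[[0,0,0.14],[0,0,0]]]';  python3 -m handwheel '[[[0,0,0],[0,0,0]],[[0,0,0],[0,0,0]]]'; python3 goal.py .481 .178 .065 -177.4
python3 - <<'E'
from plant import *
from h import *
s=snapshot("top");np.savez("pics/t2.npz",**s);t=snapshot("side");np.savez("pics/s2.npz",**t)
cv2.imwrite("pics/t2.png",np.hstack([cv2.resize(s["color"][190:310,230:320],(390,520),interpolation=2),cv2.resize(t["color"][200:300,300:440],(410,520))])[:,:,::-1])
E
```

```text
clock: 6.0
tool_pos: [0.4823, 0.1774, 0.1041]
orientation: [-180.0, -0.1, -177.6]
force: [0.0, 0.2, -3.2]
opening: 0.0132
clock: 6.42
tool_pos: [0.4813, 0.1743, 0.0753]
orientation: [-179.9, -0.2, -177.7]
force: [-0.2, 0.8, -2.1]
opening: 0.0131
clock: 6.58
tool_pos: [0.4824, 0.1758, 0.0771]
orientation: [-180.0, 0.0, -177.6]
force: [-0.0, -0.1, -2.7]
opening: 0.0127
t 6.5833 pos [0.4824 0.1758 0.0771] rpy [-1.8000e+02  1.0000e-02 -1.7761e+02] F [-0.  -0.1 -2.7] M [ 0.06 -0.05  0.04] open 0.0127
shift [0.007 0.011 0.061] turn [-0.      0.     -0.0006]
```

View pics/t2.png

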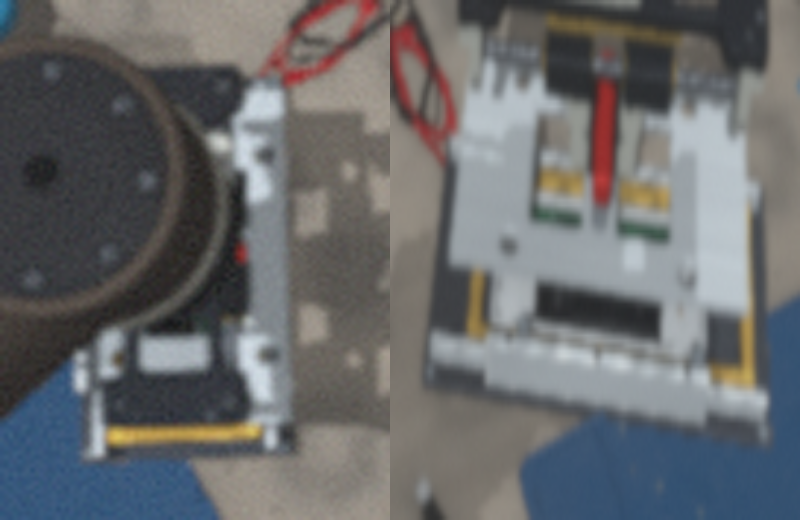

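The side view (right) shows the plate level over the bed, a little short of the fence (its lower edge is at px y≈300, the fence at ≈365). I lower it below fence-top height, still above the pins, then ease it towards the fence.

```bash
python3 -m handwheel '[[[0,0.01,0.02],[0,0,0]],[[0,0.02,0.05],[0,0,0]],[[0,0.03,0.08],[0,0,0]],[[0,0.03,0.1],[0,0,0]],[[0,0.03,0.106],[0,0,0]]]';  python3 -m handwheel '[[[0,0,0],[0,0,0]],[[0,0,0],[0,0,0]],[[0,0,0],[0,0,0]],[[0,0,0],[0,0,0]]]'; python3 goal.py .481 .186 .055 -177.4
```

```text
clock: 7.1
tool_pos: [0.4813, 0.1819, 0.0546]
orientation: [-179.9, -0.1, -177.6]
force: [-0.1, 0.4, -3.0]
opening: 0.013
clock: 7.43
tool_pos: [0.4821, 0.1822, 0.056]
orientation: [180.0, 0.0, -177.6]
force: [0.1, -0.2, -2.4]
opening: 0.0129
t 7.4333 pos [0.4821 0.1822 0.056 ] rpy [ 1.7998e+02  2.0000e-02 -1.7758e+02] F [ 0.1 -0.2 -2.4] M [ 0.07 -0.03 -0.  ] open 0.0129
shift [0.005 0.019 0.005] turn [ 0.      0.0001 -0.0005]
```

Now small +y steps until the fence is felt.

```bash
python3 -m handwheel '[[[0,0.004,0],[0,0,0]],[[0,0.008,0],[0,0,0]],[[0,0.012,0],[0,0,0]],[[0,0.015,0],[0,0,0]],[[0,0.015,0],[0,0,0]]]'; python3 -m handwheel '[[[0,0.002,0.002],[0,0,0]],[[0,0.004,0.004],[0,0,0]],[[0,0.006,0.004],[0,0,0]],[[0,0.007,0.004],[0,0,0]],[[0,0.007,0.004],[0,0,0]]]'; python3 goal.py .481 .189 .055 -177.4
```

```text
clock: 7.85
tool_pos: [0.4818, 0.1853, 0.0558]
orientation: [180.0, 0.0, -177.6]
force: [0.2, 0.6, -3.4]
opening: 0.0126
clock: 8.27
tool_pos: [0.4817, 0.1865, 0.0549]
orientation: [-180.0, -0.0, -177.6]
force: [-0.9, -0.8, -3.1]
opening: 0.0127
t 8.2667 pos [0.4817 0.1865 0.0549] rpy [-180.     -0.   -177.57] F [-0.9 -0.8 -3.1] M [ 0.04 -0.01 -0.  ] open 0.0127
shift [ 0.003  0.012 -0.   ] turn [-0.     -0.     -0.0005]
```

```bash
python3 -m handwheel '[[[0,0.002,0],[0,0,0]],[[0,0.004,0],[0,0,0]],[[0,0.005,0],[0,0,0]],[[0,0.005,0],[0,0,0]]]'; python3 goal.py .481 .189 .055 -177.4
```

```text
clock: 8.6
tool_pos: [0.4817, 0.1876, 0.055]
orientation: [180.0, 0.0, -177.6]
force: [0.3, 0.2, -2.8]
opening: 0.0127
t 8.6 pos [0.4817 0.1876 0.055 ] rpy [ 180.      0.   -177.58] F [ 0.3  0.2 -2.8] M [ 0.06 -0.07  0.01] open 0.0127
shift [ 0.003  0.007 -0.   ] turn [ 0.      0.     -0.0005]
```

```bash
for i in 1; do python3 -m handwheel '[[[0,0.002,0],[0,0,0]],[[0,0.003,0],[0,0,0]],[[0,0.004,0],[0,0,0]],[[0,0.004,0],[0,0,0]]]'; done; python3 goal.py .481 .189 .055 -177.4
```

```text
clock: 8.93
tool_pos: [0.4817, 0.1883, 0.055]
orientation: [-180.0, -0.0, -177.6]
force: [-0.5, -0.4, -2.1]
opening: 0.0131
t 8.9333 pos [0.4817 0.1883 0.055 ] rpy [-179.99   -0.   -177.57] F [-0.5 -0.4 -2.1] M [-0.01 -0.1   0.06] open 0.0131
shift [ 0.003  0.004 -0.   ] turn [-0.     -0.     -0.0005]
```

```bash
python3 -m handwheel '[[[0,0.002,0],[0,0,0]],[[0,0.003,0],[0,0,0]],[[0,0.004,0],[0,0,0]],[[0,0.004,0],[0,0,0]]]'; python3 goal.py .481 .189 .055 -177.4
```

```text
clock: 9.27
tool_pos: [0.4816, 0.1886, 0.055]
orientation: [-180.0, -0.0, -177.6]
force: [3.0, -5.0, -1.8]
opening: 0.0131
t 9.2667 pos [0.4816 0.1886 0.055 ] rpy [-1.7996e+02 -1.0000e-02 -1.7757e+02] F [ 3.  -5.  -1.8] M [-1.66 -0.81  0.12] open 0.0131
shift [0.003 0.002 0.   ] turn [-0.0001 -0.     -0.0005]
```

```bash
python3 -m handwheel '[[[0,0.002,0],[0,0,0]],[[0,0.003,0],[0,0,0]],[[0,0.004,0],[0,0,0]],[[0,0.004,0],[0,0,0]]]'; python3 goal.py .481 .189 .055 -177.4
```

```text
clock: 9.6
tool_pos: [0.4816, 0.1887, 0.0551]
orientation: [-179.9, -0.0, -177.6]
force: [4.0, -8.7, 0.8]
opening: 0.0125
t 9.6 pos [0.4816 0.1887 0.0551] rpy [-1.7990e+02 -3.0000e-02 -1.7757e+02] F [ 4.  -8.7  0.8] M [-3.02 -1.34  0.13] open 0.0125
shift [0.003 0.001 0.   ] turn [-0.0003 -0.0001 -0.0005]
```

The fence is felt at y=0.1886 (predicted 0.189). I ease back to a light touch, then lower to the pins.

```bash
python3 -m handwheel '[[[0,-0.005,0],[0,0,0]],[[0,-0.005,0.004],[0,0,0]],[[0,-0.005,0.008],[0,0,0]],[[0,-0.005,0.01],[0,0,0]],[[0,-0.005,0.01],[0,0,0]]]'; python3 goal.py .481 .189 .052 -177.4
```

```text
clock: 10.02
tool_pos: [0.4813, 0.1886, 0.0527]
orientation: [-180.0, -0.0, -177.6]
force: [-0.2, -4.0, -1.8]
opening: 0.0129
t 10.0167 pos [0.4813 0.1886 0.0527] rpy [-1.7997e+02 -4.0000e-02 -1.7758e+02] F [-0.2 -4.  -1.8] M [-1.59 -0.14  0.1 ] open 0.0129
shift [0.001 0.002 0.004] turn [-0.0001 -0.0001 -0.0005]
```

```bash
python3 -m handwheel '[[[0,0,0.002],[0,0,0]],[[0,0,0.004],[0,0,0]],[[0,0,0.004],[0,0,0]]]'; python3 goal.py .481 .189 .052 -177.4
```

```text
clock: 10.27
tool_pos: [0.4813, 0.1886, 0.052]
orientation: [-180.0, -0.0, -177.6]
force: [0.3, -5.5, -0.4]
opening: 0.0128
t 10.2667 pos [0.4813 0.1886 0.052 ] rpy [-1.7997e+02 -4.0000e-02 -1.7758e+02] F [ 0.3 -5.5 -0.4] M [-1.75 -0.04  0.15] open 0.0128
shift [0.001 0.002 0.   ] turn [-0.0001 -0.0001 -0.0005]
```

```bash
python3 -m handwheel '[[[0,-0.001,0.002],[0,0,0]],[[0,-0.001,0.003],[0,0,0]],[[0,-0.001,0.003],[0,0,0]]]'; python3 goal.py .481 .189 .052 -177.4
```

```text
clock: 10.52
tool_pos: [0.4814, 0.1886, 0.0514]
orientation: [-180.0, -0.0, -177.6]
force: [-0.8, -5.2, -1.2]
opening: 0.0125
t 10.5167 pos [0.4814 0.1886 0.0514] rpy [-1.7999e+02 -2.0000e-02 -1.7758e+02] F [-0.8 -5.2 -1.2] M [-1.57  0.11  0.13] open 0.0125
shift [ 0.002  0.002 -0.003] turn [-0.     -0.0001 -0.0005]
```

```bash
python3 -m handwheel '[[[0,-0.001,0.002],[0,0,0]],[[0,-0.001,0.003],[0,0,0]],[[0,-0.001,0.003],[0,0,0]]]'; python3 goal.py .481 .189 .052 -177.4
```

```text
clock: 10.77
tool_pos: [0.4816, 0.1886, 0.051]
orientation: [180.0, -0.0, -177.6]
force: [-0.4, -4.1, -0.1]
opening: 0.0127
t 10.7667 pos [0.4816 0.1886 0.051 ] rpy [ 180.     -0.   -177.57] F [-0.4 -4.1 -0.1] M [-1.28  0.29  0.15] open 0.0127
shift [ 0.003  0.002 -0.005] turn [ 0.     -0.     -0.0005]
```

```bash
python3 -m handwheel '[[[0,0,0.002],[0,0,0]],[[0,0,0.003],[0,0,0]],[[0,0,0.003],[0,0,0]]]'; python3 goal.py .481 .189 .052 -177.4
```

```text
clock: 11.02
tool_pos: [0.4816, 0.1886, 0.0509]
orientation: [180.0, 0.0, -177.6]
force: [-3.6, -4.6, 6.7]
opening: 0.0129
t 11.0167 pos [0.4816 0.1886 0.0509] rpy [ 1.8000e+02  1.0000e-02 -1.7756e+02] F [-3.6 -4.6  6.7] M [-1.43  1.3   0.16] open 0.0129
shift [ 0.003  0.002 -0.005] turn [ 0.      0.     -0.0004]
```

```bash
python3 -m handwheel '[[[0,0,0],[0,0,0]],[[0,0,0],[0,0,0]]]'; python3 goal.py .481 .189 .052 -177.4
```

```text
clock: 11.18
tool_pos: [0.4816, 0.1886, 0.0509]
orientation: [180.0, 0.0, -177.6]
force: [-4.3, -4.1, 6.0]
opening: 0.0125
t 11.1833 pos [0.4816 0.1886 0.0509] rpy [ 1.7999e+02  1.0000e-02 -1.7756e+02] F [-4.3 -4.1  6. ] M [-1.41  1.28  0.1 ] open 0.0125
shift [ 0.003  0.002 -0.005] turn [ 0.      0.     -0.0005]
```

Pins are felt at TCP z=0.0509, exactly as expected from the grasp height. I lighten the load and slide towards -x (tool +x).

```bash
python3 -m handwheel '[[[0.002,0,-0.001],[0,0,0]],[[0.006,0,-0.001],[0,0,0]],[[0.01,0,-0.001],[0,0,0]],[[0.014,0,-0.001],[0,0,0]],[[0.015,0,-0.001],[0,0,0]]]'; python3 goal.py .470 .189 .051 -177.4
```

```text
clock: 11.6
tool_pos: [0.4801, 0.1886, 0.0511]
orientation: [180.0, 0.1, -177.5]
force: [6.5, -8.2, -0.5]
opening: 0.0127
t 11.6 pos [0.4801 0.1886 0.0511] rpy [ 1.7997e+02  1.4000e-01 -1.7754e+02] F [ 6.5 -8.2 -0.5] M [-2.7  -2.    0.12] open 0.0127
shift [0.05  0.004 0.001] turn [ 0.0001  0.0004 -0.0004]
```

```bash
python3 -m handwheel '[[[0.003,0,0],[0,0,0]],[[0.006,0,0],[0,0,0]],[[0.009,0,0],[0,0,0]],[[0.01,0,0],[0,0,0]]]'; python3 goal.py .470 .189 .051 -177.4
```

```text
clock: 11.93
tool_pos: [0.4781, 0.1885, 0.0511]
orientation: [180.0, 0.1, -177.5]
force: [6.0, -8.3, 0.3]
opening: 0.0128
t 11.9333 pos [0.4781 0.1885 0.0511] rpy [ 1.7997e+02  1.4000e-01 -1.7754e+02] F [ 6.  -8.3  0.3] M [-2.72 -2.02  0.06] open 0.0128
shift [0.04  0.004 0.001] turn [ 0.0001  0.0004 -0.0004]
```

```bash
python3 -m handwheel '[[[0.003,-0.002,0],[0,0,0]],[[0.006,-0.004,0],[0,0,0]],[[0.009,-0.004,0],[0,0,0]],[[0.01,-0.004,0],[0,0,0]]]'; python3 goal.py .470 .189 .051 -177.4
```

```text
clock: 12.27
tool_pos: [0.4754, 0.1882, 0.0509]
orientation: [179.9, 0.1, -177.6]
force: [2.3, -2.0, 0.0]
opening: 0.0126
t 12.2667 pos [0.4754 0.1882 0.0509] rpy [ 1.7993e+02  9.0000e-02 -1.7756e+02] F [ 2.3 -2.   0. ] M [-0.58 -0.84  0.06] open 0.0126
shift [ 0.027  0.005 -0.   ] turn [ 0.0002  0.0003 -0.0004]
```

```bash
python3 -m handwheel '[[[0.003,0,0],[0,0,0]],[[0.006,0,0],[0,0,0]],[[0.008,0,0],[0,0,0]],[[0.008,0,0],[0,0,0]]]'; python3 goal.py .470 .189 .051 -177.4
```

```text
clock: 12.6
tool_pos: [0.4727, 0.1875, 0.0504]
orientation: [180.0, -0.0, -177.6]
force: [-0.9, -0.4, -2.4]
opening: 0.0126
t 12.6 pos [0.4727 0.1875 0.0504] rpy [ 1.7999e+02 -3.0000e-02 -1.7759e+02] F [-0.9 -0.4 -2.4] M [0.07 0.03 0.  ] open 0.0126
shift [ 0.013  0.008 -0.003] turn [ 0.     -0.0001 -0.0005]
```

At x=0.4727 the load vanished and z fell below pin-top height, so the pins are starting to enter the holes. I move 1 mm further along, back to the fence, and lower gently.

```bash
python3 -m handwheel '[[[0.002,0.001,0],[0,0,0]],[[0.004,0.002,0.001],[0,0,0]],[[0.005,0.002,0.003],[0,0,0]],[[0.005,0.002,0.004],[0,0,0]]]'; python3 goal.py .470 .188 .043 -177.4
```

```text
clock: 12.93
tool_pos: [0.4717, 0.1876, 0.0495]
orientation: [-180.0, -0.0, -177.6]
force: [0.3, 0.1, -2.8]
opening: 0.0127
t 12.9333 pos [0.4717 0.1876 0.0495] rpy [-1.7998e+02 -3.0000e-02 -1.7758e+02] F [ 0.3  0.1 -2.8] M [ 0.05 -0.04  0.02] open 0.0127
shift [0.009 0.002 0.032] turn [-0.     -0.0001 -0.0005]
```

```bash
python3 -m handwheel '[[[0,0,0.001],[0,0,0]],[[0,0,0.002],[0,0,0]],[[0,0,0.003],[0,0,0]],[[0,0,0.003],[0,0,0]]]'; python3 goal.py .470 .188 .043 -177.4
```

```text
clock: 13.27
tool_pos: [0.472, 0.1877, 0.0491]
orientation: [-180.0, -0.0, -177.6]
force: [-0.1, 0.4, -2.9]
opening: 0.013
t 13.2667 pos [0.472  0.1877 0.0491] rpy [-1.8000e+02 -1.0000e-02 -1.7758e+02] F [-0.1  0.4 -2.9] M [ 0.03  0.02 -0.  ] open 0.013
shift [0.01  0.002 0.03 ] turn [-0.     -0.     -0.0005]
```

```bash
python3 -m handwheel '[[[0,0,0.002],[0,0,0]],[[0,0,0.004],[0,0,0]],[[0,0,0.005],[0,0,0]],[[0,0,0.005],[0,0,0]]]'; python3 goal.py .470 .188 .043 -177.4
```

```text
clock: 13.6
tool_pos: [0.472, 0.1877, 0.0481]
orientation: [-180.0, -0.0, -177.6]
force: [0.7, 0.3, -3.4]
opening: 0.0126
t 13.6 pos [0.472  0.1877 0.0481] rpy [-180.     -0.   -177.58] F [ 0.7  0.3 -3.4] M [ 0.02 -0.02 -0.01] open 0.0126
shift [0.01  0.002 0.026] turn [-0.     -0.     -0.0005]
```

```bash
python3 -m handwheel '[[[0,0,0.002],[0,0,0]],[[0,0,0.004],[0,0,0]],[[0,0,0.005],[0,0,0]],[[0,0,0.005],[0,0,0]]]'; python3 goal.py .470 .188 .043 -177.4
```

```text
clock: 13.93
tool_pos: [0.472, 0.1877, 0.0471]
orientation: [-180.0, -0.0, -177.6]
force: [-0.0, 0.1, -2.1]
opening: 0.0128
t 13.9333 pos [0.472  0.1877 0.0471] rpy [-180.     -0.   -177.58] F [-0.   0.1 -2.1] M [ 0.06 -0.06 -0.03] open 0.0128
shift [0.01  0.002 0.021] turn [-0.     -0.     -0.0005]
```

```bash
python3 -m handwheel '[[[0,0,0.002],[0,0,0]],[[0,0,0.004],[0,0,0]],[[0,0,0.005],[0,0,0]],[[0,0,0.005],[0,0,0]]]'; python3 goal.py .470 .188 .043 -177.4
```

```text
clock: 14.27
tool_pos: [0.472, 0.1877, 0.0461]
orientation: [-180.0, -0.0, -177.6]
force: [-0.1, 0.1, -2.8]
opening: 0.0124
t 14.2667 pos [0.472  0.1877 0.0461] rpy [-180.     -0.   -177.58] F [-0.1  0.1 -2.8] M [ 0.07 -0.01  0.01] open 0.0124
shift [0.01  0.002 0.016] turn [-0.     -0.     -0.0005]
```

The plate is nearly 5 mm below the pin tops with no side force, so the pins are inside the holes. I continue down to the bed.

```bash
python3 -m handwheel '[[[0,0,0.003],[0,0,0]],[[0,0,0.006],[0,0,0]],[[0,0,0.009],[0,0,0]],[[0,0,0.01],[0,0,0]]]'; python3 goal.py .470 .188 .043 -177.4
```

```text
clock: 14.6
tool_pos: [0.472, 0.1877, 0.044]
orientation: [-180.0, -0.0, -177.6]
force: [-0.2, 0.0, -2.8]
opening: 0.0124
t 14.6 pos [0.472  0.1877 0.044 ] rpy [-1.7999e+02 -1.0000e-02 -1.7758e+02] F [-0.2  0.  -2.8] M [ 0.07 -0.03 -0.02] open 0.0124
shift [0.01  0.002 0.005] turn [-0.     -0.     -0.0005]
```

```bash
python3 -m handwheel '[[[0,0,0.002],[0,0,0]],[[0,0,0.004],[0,0,0]],[[0,0,0.005],[0,0,0]],[[0,0,0.005],[0,0,0]]]'; python3 goal.py .470 .188 .043 -177.4
```

```text
clock: 14.93
tool_pos: [0.472, 0.1877, 0.0431]
orientation: [-180.0, -0.0, -177.6]
force: [-0.4, -0.4, -2.9]
opening: 0.0128
t 14.9333 pos [0.472  0.1877 0.0431] rpy [-180.     -0.   -177.58] F [-0.4 -0.4 -2.9] M [ 0.1  -0.06 -0.01] open 0.0128
shift [0.01  0.002 0.001] turn [-0.     -0.     -0.0005]
```

```bash
python3 -m handwheel '[[[0,0,0.001],[0,0,0]],[[0,0,0.002],[0,0,0]],[[0,0,0.002],[0,0,0]],[[0,0,0.002],[0,0,0]]]'; python3 goal.py .470 .188 .043 -177.4
```

```text
clock: 15.27
tool_pos: [0.4721, 0.1878, 0.043]
orientation: [180.0, 0.0, -177.6]
force: [-1.8, 0.3, 1.8]
opening: 0.013
t 15.2667 pos [0.4721 0.1878 0.043 ] rpy [ 1.8000e+02  1.0000e-02 -1.7757e+02] F [-1.8  0.3  1.8] M [-0.07  0.48 -0.01] open 0.013
shift [ 0.01   0.002 -0.   ] turn [ 0.      0.     -0.0005]
```

Bed felt at z=0.0430, against a predicted 0.0429. Release and rise.

```bash
python3 -m handwheel '[[[0,0,0],[0,0,0]],[[0,0,0],[0,0,0]],[[0,0,0],[0,0,0]],[[0,0,0],[0,0,0]],[[0,0,0],[0,0,0]]]' -0.3; python3 -m handwheel '[[[0,0,0],[0,0,0]],[[0,0,0],[0,0,0]],[[0,0,0],[0,0,0]],[[0,0,0],[0,0,0]],[[0,0,0],[0,0,0]]]'; python3 -m handwheel '[[[0,0,-0.05],[0,0,0]],[[0,0,-0.15],[0,0,0]],[[0,0,-0.3],[0,0,0]],[[0,0,-0.5],[0,0,0]],[[0,0,-0.7],[0,0,0]]]';python3 -m handwheel '[[[0,0.1,-0.2],[0,0,0]],[[0,0.25,-0.3],[0,0,0]],[[0,0.4,-0.3],[0,0,0]],[[0,0.4,-0.3],[0,0,0]],[[0,0.4,-0.3],[0,0,0]]]'; python3 -m handwheel '[[[0,0,0],[0,0,0]],[[0,0,0],[0,0,0]],[[0,0,0],[0,0,0]]]'
python3 - <<'E'
from plant import *
from h import *
s=snapshot("wrist");np.savez("pics/w4.npz",**s);t=snapshot("side");P=pts(s)
print(get_obs()["tool_pos"],get_obs()["force"])
hs=cv2.cvtColor(s["color"],cv2.COLOR_RGB2HSV);m=((hs[...,0]<8)|(hs[...,0]>172))&(hs[...,1]>130)
n,l,st,ce=cv2.connectedComponentsWithStats(m.astype(np.uint8));i=1+st[1:,4].argmax();k=l==i
W=rays(s,np.argwhere(k)[:,::-1],.057)*1000;print("handle",ce[i],k.sum(),cv2.minAreaRect(W[:,:2].astype(np.float32)),"top z",np.median(P[k][:,2]))
c=np.array([np.cos(np.radians(2.6)),np.sin(np.radians(2.6))]);q=P[...,:2]-[.472,.188];a=q@c;b=q@[-c[1],c[0]]
for sx in(-1,1):
  for sy in(-1,1):
    g=(abs(a-sx*.085)<.008)&(abs(b-sy*.03)<.015);print(sx,sy,g.sum(),"plate top z",np.round(np.median(P[g][:,2]),4))
cv2.imwrite("pics/w4.png",np.hstack([cv2.resize(s["color"],(560,350)),cv2.resize(t["color"][200:300,300:400],(240,350))])[:,:,::-1])
E
```

```text
clock: 15.68
tool_pos: [0.4722, 0.1878, 0.0428]
orientation: [180.0, 0.0, -177.6]
force: [-0.6, 0.4, 0.3]
opening: 0.0402
clock: 16.1
tool_pos: [0.4721, 0.1877, 0.0428]
orientation: [-180.0, 0.0, -177.6]
force: [-0.1, 0.8, 0.4]
opening: 0.0563
clock: 16.52
tool_pos: [0.4714, 0.1871, 0.1846]
orientation: [-179.9, -0.1, -177.6]
force: [1.4, 0.7, -1.3]
opening: 0.0569
clock: 16.93
tool_pos: [0.4683, 0.2687, 0.2436]
orientation: [180.0, 0.0, -177.5]
force: [-0.2, -0.5, 0.8]
opening: 0.0568
clock: 17.18
tool_pos: [0.4686, 0.2667, 0.2426]
orientation: [-180.0, -0.0, -177.6]
force: [-0.6, -0.2, -0.1]
opening: 0.0569
[0.46868106 0.2668816  0.24264509] [ 0.54264884  0.35764016 -0.08485733]
handle [323.09007353  88.83180147] 1088 ((471.43304443359375, 188.9650115966797), (12.029616355895996, 67.67121887207031), 2.7208549976348877) top z 0.05688730570350893
-1 -1 598 plate top z 0.0231
-1 1 1221 plate top z 0.2971
1 -1 583 plate top z 0.0231
1 1 1570 plate top z 0.2985
```

View pics/w4.png

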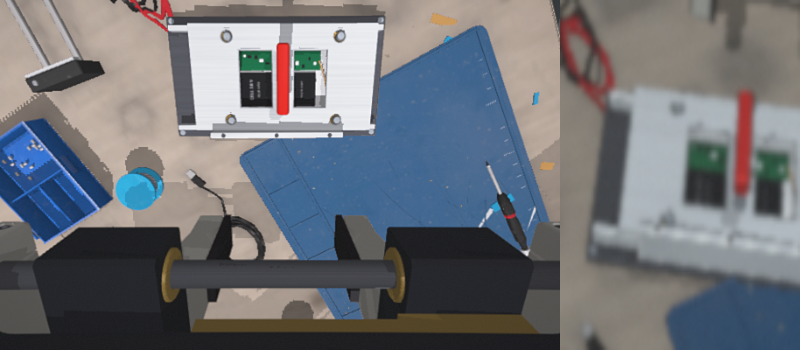

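The picture shows pins in all four holes, at (227,37), (340,35), (231,119) and (333,121). The plate lies flat with its top at 23.1 mm (expected 23) and the handle top at 56.9 mm (expected 57). Handing in.

```bash
python3 -c "
from plant import *
print(close_job())"
```

```text
the job is handed in; nothing more can be done
None
```

The plate is seated on all four pins, flat on the bed and released. I handed the job in at about 17.3 s of the 58 s allowed.

- **What I did:** I gripped the plate by its red handle and carried it over the fixture. I found the fence by touch at y = 188.6 mm and the pin tops at TCP z = 50.9 mm. Sliding about 10 mm in -x brought the holes over the pins. That puts the pin frame at s ≈ -7 mm by touch, against about -8 mm from the images. I then lowered the plate to the bed, released it and withdrew.
- **Forces:** The highest readings at my checks were about 9 to 10 N against fence and pins, under the 25 N limit. These are wrist readings at the end of each move, so brief peaks in between were not seen.
- **Last checks:** In the last wrist picture:
  - All four pins show in the holes.
  - The handle top is at 56.9 mm (expected 57).
  - The plate top is at 23.1 mm (expected 23) at both ends on the -y side.
  - The plate's yaw is 2.7°, against about 2.6° for the fixture.
  - Its centre is about 7 mm from the fixture's middle.
- **What I could not confirm:** The gripper hid the plate's +y side, so the depth check there gave no valid reading. I judged that side flat from the picture alone. I did not measure the bystanders again; the arm's path kept clear of them.

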